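Lay the optical flat on the convex lens

ROBOT

A 7-joint arm with a two-finger parallel gripper is mounted at the origin on a cart in front of the work surface, level with it; the furniture and walls round the work are solid. World frame = base frame: x ahead of the robot, y to its left, z up, the work surface at z = 0. Lengths are in mm, angles in rad, forces in N, time in s.
With the tool pointing down it reaches from about 400 to 850 mm from the base axis. Payload 4.4 kg.
Tool frame: the origin (TCP) lies on the front face of the gripper's body, between the roots of the fingers; the fingertips stand 97 mm ahead of it and the grasp point (between the pads) lies 78 mm ahead of it (manip.tip_extent is the distance from the TCP to the fingertips, in mm); z points along the fingers, y is the line along which they close (so a half turn about z gives the same grasp; the last joint's range is limited). The gripper opens to 94 mm and grips with 3 to 60 N. Pads are 16 mm wide; open, the fingers measure 119 mm over their backs; the gripper's body (75 mm by 177 mm) begins 78 mm behind the grasp point.
Start: joints at [1.181, 0.628, 0.038, 1.517, -0.027, 0.996, -0.02], TCP at [206.837, -616.227, 302.678] pointing down, gripper open.
Joint ranges: [-3.06, 3.06], [-0.37, 2.12], [-1.25, 1.32], [0.18, 2.47], [-1.1, 4.24], [0.23, 1.98], [-2.94, 2.94]. Speed limits (rad/s): [2.57, 2.57, 3.14, 3.14, 3.14, 3.14, 3.14].

INTERFACE

Orientations are given as a rotation vector (axis times angle).
In Python, from rig import manip, optics gives the robot as it stands. The module is installed in compiled form; this text tells all that it offers.
- The arm moves only by the shell command python3 -m jog 'ROWS' [FORCE]. ROWS is JSON, a list of rows, each an object of numbers: "dx", "dy", "dz": the shift along the world's x, y, z in cm; "twist": the turn about the world's z in rad; "fingers": the opening, from 0 (shut) to 1 (fully open). In form: [{"dx": .., "dy": .., "dz": .., "twist": .., "fingers": ..}, ...]. A call has 1 to 10 rows; each row is the pose to reach, as a shift and turn from the pose commanded when the call began; what a row does not reach only later rows make up. A row lasts 1/12 s, in which the tool goes at most 41.7 mm and 7.16 degrees, less where a joint would pass 70% of its speed; a pose out of reach is approached as far as the arm can. A call with a gripper value outside its range is refused whole. The fingers move at their own pace and stop on an object; FORCE is the grip in N (left out, the last holds). Time passes only in rows, so rows that repeat a pose let the fingers close. It gives the time, the measured TCP pose, the force, the opening and the grip force at its end, in the units of the state.
- manip.sense(): the state, without advancing time (a new reading comes with each control period).
- optics.snapshot(name): name is "scene" or "top" or "wrist"; returns a dict with "image" (400x640x3 uint8, red, green, blue), "depth" (400x640 float32, mm along the optical axis (not along the pixel's ray), 0 where there is no reading), "camera_matrix" (3x3 intrinsics, pixels), "position" and "rotation" of the camera in the world. Camera axes: x right, y down, z forward; pixel columns grow to the right and rows downward; lengths in mm; the calibration is good to about 2 mm. A picture is of the moment at which its call begins.
- manip.sign_off(): hands the job in; it is judged then, once.
The state is a dict: "time_s": time; "qpos": joint angles; "joint_vel": joint speeds; "joint_efforts": joint torques, N m; "eef_pos": TCP position; "eef_rot": TCP orientation; "contact_force": force on the tool from outside, world axes, zero at the start; "wrist_torque": the same for the moment, N m; "opening": finger opening in mm; "grip_force": force on a finger pad.
Only numpy, scipy, OpenCV 4.12 (cv2) and the standard library are available. Lean on these libraries where they do the work, as an engineer would, in place of code of your own. Each camera call takes 0.05 s, during which the arm holds its last target. There are 200 camera calls.

TASK

Lay the optical flat on the convex lens ready for a fringe check: lift the wooden case's lid by its brass knob until it rests back on its stop and leave it open, take the glass flat out, and set it down gently, centred on top of the lens, so that it stays balanced there level and still, touching nothing but the lens. Do not drop or press the glass onto the lens, and leave the other things on the bench where they are.

Things in the scene. Friction and masses are not known exactly. Their poses are not given: they have to be found in the camera images.
- case: Wooden case with hinged lid, 120 x 200 x 68 mm shut, fixed to the bench; origin under the middle of its base. Its x points from the front (knob side, toward the robot) to the back (hinge), y along its 200 mm length, z up. Tray walls 7 mm thick, 45 mm high; inside 96 mm (x) by 186 mm (y), with a flat dark foam floor 43.5 mm above the bench.
- knob (a point): Centre of the brass knob in the middle of the lid's front edge, 55 mm above the bench when shut. Its round head, 16 mm diameter and 16 mm long, has its axis along the case's x when shut and stands 8 to 24 mm out from the lid's 4 mm brass tab. It swings with the lid (pointing up at 1.57 rad). Pinched along the case's y, it can turn between the pads.
- case_hinge (a point): Middle of the lid's hinge axis, at the case's back edge, 46 mm above the bench; the axis runs along the case's y. The knob centre is 133 mm in front of it and 9 mm above it when shut.
- case_lid (a joint): Angle of the case's lid in rad: 0 shut, growing as it swings up and back; it rests on its stop at 1.92. The lid weighs about 0.13 kg, swings freely, falls shut if let go below about 1.3 rad and falls back onto its stop by itself beyond about 1.4.
- flat: Optical flat: round disc of pale green-blue glass with a white ground edge, 62 mm diameter, 14 mm thick, about 0.1 kg; origin at the centre of its underside, z up through the disc. It lies on the foam in the shut case, at varying places along it.
- lens_stand: Black bell-shaped lens mount fixed to the bench: aluminium foot 130 mm diameter, black body narrowing to a knurled ring of 97 mm diameter whose top is 48 mm high, and the domed glass lens in it (77 mm diameter, rising 14 mm above the ring). Origin under the middle of the foot, z up.
- lens_top (a point): Top point of the convex lens, on the axis of its mount, 62 mm above the bench. The dome is a smooth part of a ball of 60 mm radius; a flat disc laid x mm off centre rocks and settles leaning by about x/53 rad.
- dropper: Small white dropper bottle with a red bulb, 29 mm diameter, 90 mm high, loose bystander; origin at the centre of its base.
- beaker: Tall glass beaker, 82 mm across, 100 mm high, loose bystander; origin at the centre of its base.
- tape_roll: Roll of label tape lying flat, 60 mm diameter, 18 mm high, loose bystander; origin at the centre of its underside.
- wash: Plastic wash bottle with a blue cap and a bent spout, 66 x 110 x 222 mm high, loose bystander at the back; origin at the centre of its base.
- timer: White bench timer with coloured keys, 62 x 62 x 19 mm, loose bystander; origin at the centre of its underside.

How it is judged:
By the outcome, as a careful person would: the job done as asked, in the order asked, and still so for the second after the job is handed in, with the robot touching nothing.
It also fails if it takes over 54 s, if anything falls off the work surface, if the arm or the gripper's body presses on something with over 40 N, if the wrist force passes 120 N, or if a joint passes its speed limit or range.

## Working session

There is one attempt and no reset: what is moved stays moved. The work goes in short steps, Python scripts to look and compute and a shell command to move; the robot and the scene stay as the last step left them, time stands still between calls to the robot, and variables do not carry over. Pictures are saved under pics/ and viewed, at most 10 in all, crops included, and the job is handed in when it is done.

```bash
mkdir -p pics
cat > h.py <<'E'
import numpy as np, cv2
from rig import manip, optics
def snap(n,f=None):
    s=optics.snapshot(n)
    if f: cv2.imwrite('pics/'+f,s['image'][:,:,::-1])
    return s
def cloud(s):
    K=np.array(s['camera_matrix']);d=s['depth'];v,u=np.mgrid[:400,:640]
    p=np.stack([(u-K[0,2])/K[0,0]*d,(v-K[1,2])/K[1,1]*d,d],-1)
    R=np.array(s['rotation']); 
    if R.shape!=(3,3): R=cv2.Rodrigues(R.astype(float))[0]
    P=p@R.T+np.array(s['position']); P[d==0]=np.nan
    return P
def ray(s,u,v,z):
    K=np.array(s['camera_matrix']);R=np.array(s['rotation'])
    if R.shape!=(3,3): R=cv2.Rodrigues(R.astype(float))[0]
    r=R@np.array([(u-K[0,2])/K[0,0],(v-K[1,2])/K[1,1],1]);o=np.array(s['position'])
    return o+r*(z-o[2])/r[2]
E
python3 - <<'E'
from h import *
for n in('scene','top'):
    s=snap(n,n+'1.png');print(n,s['position'],s['rotation'],s['camera_matrix'])
    np.savez(n+'1.npz',**s)
print(manip.sense())
E
```

```text
scene [110.02121334 664.01554742 505.9370024 ] [-0.61487738  2.35091559 -1.48879263] [[399.49507098   0.         317.40716935]
 [  0.         399.49507098 204.07854661]
 [  0.           0.           1.        ]]
top [ 323.55038675 -149.64785186 1276.54571837] [-2.07445035  2.14125578 -0.24007216] [[422.71163639   0.         312.25162335]
 [  0.         422.71163639 193.25894608]
 [  0.           0.           1.        ]]
{'time_s': 0.1, 'qpos': array([ 1.18123219,  0.62921188,  0.03843889,  1.51823723, -0.02700155,
        0.99629135, -0.02001204]), 'joint_vel': array([-0.00063603, -0.00041587,  0.00053767, -0.0016328 , -0.00021195,
       -0.00134875, -0.00068932]), 'joint_efforts': array([ 2.85776863e-03, -5.50797880e+01,  1.14802323e+00, -1.87115568e+01,
       -5.19511546e-02,  1.91753620e-02,  6.08729374e-05]), 'eef_pos': array([ 206.69016575, -615.81969577,  301.88273429]), 'eef_rot': array([-3.09893386e+00, -5.06078569e-01,  4.25783174e-04]), 'contact_force': array([-0.09495952, -0.37762995,  0.65017085]), 'wrist_torque': array([ 0.00989494, -0.01587263,  0.00828662]), 'grip_force': 0.0, 'opening': 93.93840510313404}
```

View pics/top1.png

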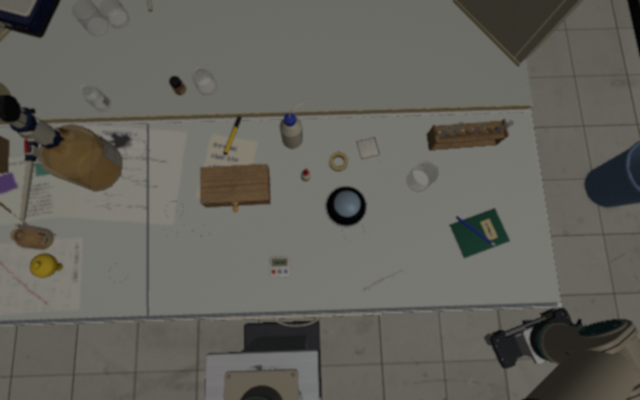

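View pics/scene1.png

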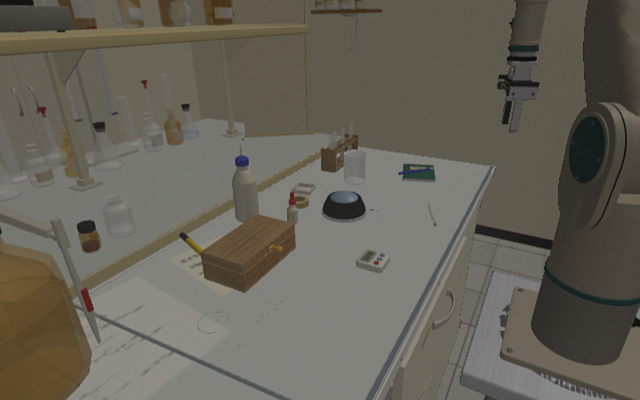

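Top view: case at (235,186) with its knob at (236,207) toward the robot, lens at (346,205), dropper (306,175), timer (280,268), tape (338,161), wash (291,130). The scene view agrees, with the case shut. Next I'll measure them.

Run:
```python
from h import *
s=dict(np.load('top1.npz'));P=cloud(s);im=s['image'];hsv=cv2.cvtColor(im,cv2.COLOR_RGB2HSV)
for n,(u,v) in dict(lid=(235,184),knob=(236,207),lens=(346,205),drop=(306,174),wash=(290,120),timer=(280,268),tape=(331,161),bench=(300,230)).items(): print(n,im[v,u],hsv[v,u],P[v,u].round())
def big(m,c):
    n,l,st,ce=cv2.connectedComponentsWithStats(m.astype(np.uint8)); k=l[c[1],c[0]]; return (l==k),st[k]
b=P[...,2]
m,st=big((b>58)&(b<80),(235,184)); print('lid',st)
pts=P[m][:,:2].astype(np.float32);print(cv2.minAreaRect(pts),np.median(b[m]))
# colour lid edges
mc=(hsv[...,1]>90)&(hsv[...,0]<25);mc[:, :190]=0;mc[:,285:]=0;mc[:155]=0;mc[220:]=0
mo=cv2.morphologyEx(mc.astype(np.uint8),cv2.MORPH_OPEN,np.ones((9,9)))
c=max(cv2.findContours(mo,0,1)[0],key=cv2.contourArea);r=cv2.minAreaRect(c);print(r)
for q in cv2.boxPoints(r): print(q,ray(s,*q,68).round(1))
k=(mc>0)&(mo==0);k[:200]=0;v,u=np.nonzero(k);print('knob px',u.min(),u.max(),v.min(),v.max())
# lens: black ring
g=im.max(2)<45;m,st=big(g,(330,205));print('ring',st)
c=max(cv2.findContours(m.astype(np.uint8),0,1)[0],key=cv2.contourArea);print(cv2.fitEllipse(c),cv2.minEnclosingCircle(c))
l=((b>50)&(b<75));l[:, :320]=0;l[:,375:]=0;l[:180]=0;l[235:]=0
q=P[l];print('dome',len(q),q.max(0),np.median(q,0))
A=np.c_[2*q,np.ones(len(q))];x=np.linalg.lstsq(A,(q**2).sum(1),rcond=None)[0];print(x[:3],np.sqrt(x[3]+(x[:3]**2).sum()))
cv2.imwrite('pics/crop.png',cv2.resize(im[145:235,190:390,::-1],None,fx=4,fy=4,interpolation=2))
```

```text
lid [77 60 42] [ 15 116  77] [628.  64.  71.]
knob [112  84  45] [ 17 153 112] [561.  62.  61.]
lens [ 83  94 101] [102  45 101] [ 557. -260.   59.]
drop [92 37 34] [  2 161  92] [ 652. -146.   69.]
wash [31 39 98] [116 174  98] [ 778. -106.  181.]
timer [118 115 108] [ 21  22 118] [383. -61.  14.]
tape [106  95  66] [ 22  96 106] [ 705. -224.   18.]
bench [116 117 111] [ 35  13 117] [ 495. -122.    4.]
lid [ 201  164   68   48 2507]
((618.3169555664062, 66.25581359863281), (138.79571533203125, 198.13612365722656), 1.204840898513794) 67.76493693776479
((234.32626342773438, 185.11148071289062), (38.35984802246094, 68.09000396728516), 87.0643310546875)
[199.34364 167.70033] [681.8 170.1  68. ]
[267.3443  164.21312] [686.4 -31.6  68. ]
[269.3089  202.52263] [570.  -36.3  68. ]
[201.30823 206.00984] [565.8 161.3  68. ]
knob px 233 259 203 211
ring [327 187  38  38 586]
((345.6968994140625, 205.752685546875), (37.0604362487793, 37.60375213623047), 120.66342163085938) ((345.8053283691406, 205.87022399902344), 19.1995849609375)
dome 477 [ 607.4816444  -220.07599968   66.55691772] [ 562.50286434 -262.92615824   56.10134751]
[ 564.09127383 -264.36971963    7.76800633] 55.62612768792626
```

View pics/crop.png

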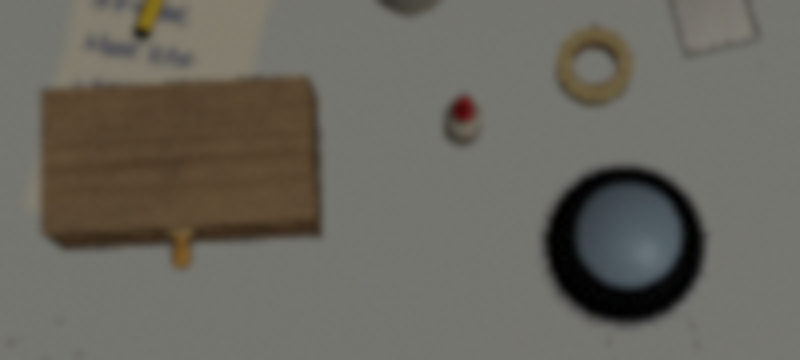

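Lid yaw ≈ 0.022 rad, lid size fits. Crop: the knob sits at full-image pixel (235.5,207.5) and the lens ring is round and clear. I'll move above the knob, clear of everything.

```bash
python3 - <<'E'
from h import *
s=dict(np.load('top1.npz'));print(ray(s,235.5,207.5,55),ray(s,345.7,205.7,25),ray(s,345.7,205.7,0))
E
python3 -m jog '[{"dx":17,"dy":34,"twist":-0.3,"fingers":0.45},{"dx":17,"dy":34,"twist":-0.3,"fingers":0.45},{"dx":17,"dy":34,"twist":-0.3,"fingers":0.45},{"dx":17,"dy":34,"twist":-0.3,"fingers":0.45},{"dx":17,"dy":34,"twist":-0.3,"fingers":0.45},{"dx":17,"dy":34,"twist":-0.3,"fingers":0.45},{"dx":17,"dy":34,"twist":-0.3,"fingers":0.45},{"dx":17,"dy":34,"twist":-0.3,"fingers":0.45},{"dx":17,"dy":34,"twist":-0.3,"fingers":0.45},{"dx":17,"dy":34,"twist":-0.3,"fingers":0.45}]' 15
```

```text
[560.80835133  64.28230463  55.        ] [ 561.72293567 -262.3028856    25.        ] [ 566.48050356 -264.55320359    0.        ]validation failed for argument at $[0]...
```

```bash
python3 -m jog '[{"dx":17,"dy":34,"dz":0,"twist":-0.3,"fingers":0.45},{"dx":17,"dy":34,"dz":0,"twist":-0.3,"fingers":0.45},{"dx":17,"dy":34,"dz":0,"twist":-0.3,"fingers":0.45},{"dx":17,"dy":34,"dz":0,"twist":-0.3,"fingers":0.45},{"dx":17,"dy":34,"dz":0,"twist":-0.3,"fingers":0.45},{"dx":17,"dy":34,"dz":0,"twist":-0.3,"fingers":0.45},{"dx":17,"dy":34,"dz":0,"twist":-0.3,"fingers":0.45},{"dx":17,"dy":34,"dz":0,"twist":-0.3,"fingers":0.45},{"dx":17,"dy":34,"dz":0,"twist":-0.3,"fingers":0.45},{"dx":17,"dy":34,"dz":0,"twist":-0.3,"fingers":0.45}]' 15
```

```text
time_s: 0.93
eef_pos: [380.1, -268.9, 302.4]
eef_rot: [-3.137, -0.054, -0.001]
contact_force: [-0.1, 1.6, -0.1]
opening: 42.3
grip_force: 0.0
```

```bash
python3 -m jog '[{"dx":17,"dy":34,"dz":-3,"twist":0,"fingers":0.45},{"dx":17,"dy":34,"dz":-3,"twist":0,"fingers":0.45},{"dx":17,"dy":34,"dz":-3,"twist":0,"fingers":0.45},{"dx":17,"dy":34,"dz":-3,"twist":0,"fingers":0.45},{"dx":17,"dy":34,"dz":-3,"twist":0,"fingers":0.45},{"dx":17,"dy":34,"dz":-3,"twist":0,"fingers":0.45},{"dx":17,"dy":34,"dz":-3,"twist":0,"fingers":0.45},{"dx":17,"dy":34,"dz":-3,"twist":0,"fingers":0.45},{"dx":17,"dy":34,"dz":-3,"twist":0,"fingers":0.45},{"dx":17,"dy":34,"dz":-3,"twist":0,"fingers":0.45}]'
python3 -m jog '[{"dx":0,"dy":0,"dz":0,"twist":0,"fingers":0.45},{"dx":0,"dy":0,"dz":0,"twist":0,"fingers":0.45},{"dx":0,"dy":0,"dz":0,"twist":0,"fingers":0.45},{"dx":0,"dy":0,"dz":0,"twist":0,"fingers":0.45}]'
python3 - <<'E'
from h import *
s=snap('wrist','w1.png');np.savez('w1.npz',**s);print(s['position'],s['rotation'],s['camera_matrix'][0][0]);print(manip.sense()['eef_pos'],manip.sense()['eef_rot'])
E
```

```text
time_s: 1.77
eef_pos: [549.0, 72.3, 271.8]
eef_rot: [-3.136, -0.053, -0.003]
contact_force: [0.5, 0.7, 0.2]
opening: 42.5
grip_force: 0.0
time_s: 2.1
eef_pos: [546.3, 61.5, 272.9]
eef_rot: [3.14, 0.032, -0.001]
contact_force: [0.2, -0.2, -0.4]
opening: 42.2
grip_force: 0.0
[624.4389799   63.18432776 357.30107346] [ 2.09511372 -2.05133623 -0.28121268] 303.8345098025727
[546.43908458  61.70014037 272.93014273] [ 3.14067745e+00  3.24974586e-02 -1.29785210e-04]
```

View pics/w1.png

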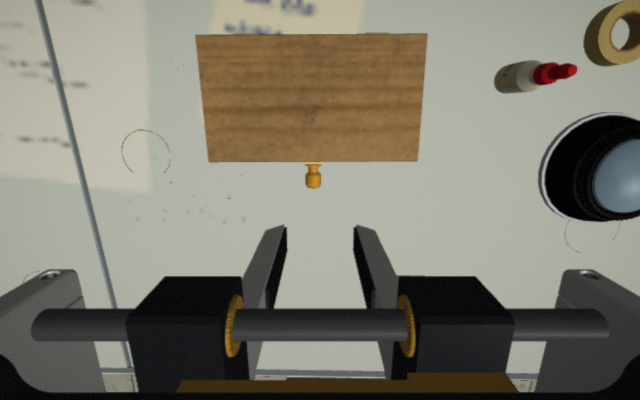

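Wrist view: knob head at about (313.5,181), lid front top edge at row ~161 from (209,162) to (419,160), back edge row ~34.

Run:
```python
from h import *
s=dict(np.load('w1.npz'));im=s['image'];hsv=cv2.cvtColor(im,cv2.COLOR_RGB2HSV)
m=((hsv[...,1]>190)&(hsv[...,2]>90)).astype(np.uint8);m[:164]=0;m[200:]=0;m[:,:290]=0;m[:,340:]=0
v,u=np.nonzero(m);print(len(u),u.min(),u.max(),v.min(),v.max())
for r in range(v.min(),v.max()+1): 
  q=u[v==r]; print(r,q.min(),q.max(),end=';')
print()
for p in [(313.5,175),(313.5,181),(313.5,188)]: print(ray(s,*p,55).round(1))
for p in [(196,35),(427,34),(419,160.5),(209,162)]: print(ray(s,*p,68).round(1))
P=cloud(s);print(P[180,313],P[100,313],P[182,313])
```

```text
222 307 319 165 186
165 310 316;166 309 316;167 310 316;168 310 316;169 310 316;170 310 316;171 310 316;172 309 317;173 309 317;174 308 318;175 307 319;176 307 319;177 307 319;178 307 319;179 307 319;180 307 319;181 307 319;182 307 319;183 308 319;184 308 319;185 308 318;186 309 317;
[561.2  67.8  55. ]
[555.   67.7  55. ]
[547.6  67.6  55. ]
[684.6 170.7  68. ]
[689.7 -28.1  68. ]
[580.2 -33.2  68. ]
[574.6 168.   68. ]
[558.23488057  68.10848475  64.69063898] [633.3221524   69.13668692  70.51142957] [556.17910055  68.08000242  64.54762578]
```

Knob centre ≈ (556, 68, 55), hinge ≈ x 689, sizes consistent. Descend with the knob near the fingertips (so tips clear the lid edge when it is upright), then pinch.

```bash
python3 -m jog '[{"dx":0.9,"dy":0.6,"dz":-4,"twist":0,"fingers":0.45},{"dx":0.9,"dy":0.6,"dz":-8,"twist":0,"fingers":0.45},{"dx":0.9,"dy":0.6,"dz":-11,"twist":0,"fingers":0.45},{"dx":0.9,"dy":0.6,"dz":-13.1,"twist":0,"fingers":0.45},{"dx":0.9,"dy":0.6,"dz":-13.1,"twist":0,"fingers":0.45},{"dx":0.9,"dy":0.6,"dz":-13.1,"twist":0,"fingers":0.45},{"dx":0.9,"dy":0.6,"dz":-13.1,"twist":0,"fingers":0.45}]'
python3 -m jog '[{"dx":0,"dy":0,"dz":0,"twist":0,"fingers":0.1},{"dx":0,"dy":0,"dz":0,"twist":0,"fingers":0.1},{"dx":0,"dy":0,"dz":0,"twist":0,"fingers":0.1},{"dx":0,"dy":0,"dz":0,"twist":0,"fingers":0.1},{"dx":0,"dy":0,"dz":0,"twist":0,"fingers":0.1},{"dx":0,"dy":0,"dz":0,"twist":0,"fingers":0.1}]' 15
```

```text
time_s: 2.73
eef_pos: [556.7, 69.1, 143.1]
eef_rot: [-3.141, -0.036, -0.003]
contact_force: [-0.2, -0.4, -0.1]
opening: 42.4
grip_force: 0.0
time_s: 3.23
eef_pos: [556.3, 68.5, 142.4]
eef_rot: [3.14, 0.036, 0.002]
contact_force: [0.6, -3.4, 5.2]
opening: 14.6
grip_force: 15.0
```

```bash
python3 -m jog '[{"dx":0.1,"dy":0,"dz":1.0,"twist":0,"fingers":0.1},{"dx":0.28,"dy":0,"dz":2.0,"twist":0,"fingers":0.1},{"dx":0.54,"dy":0.01,"dz":2.94,"twist":0,"fingers":0.1},{"dx":0.86,"dy":0.02,"dz":3.9,"twist":0,"fingers":0.1},{"dx":1.25,"dy":0.03,"dz":4.8,"twist":0,"fingers":0.1},{"dx":1.72,"dy":0.04,"dz":5.7,"twist":0,"fingers":0.1},{"dx":2.24,"dy":0.05,"dz":6.55,"twist":0,"fingers":0.1},{"dx":2.83,"dy":0.07,"dz":7.35,"twist":0,"fingers":0.1},{"dx":3.48,"dy":0.08,"dz":8.1,"twist":0,"fingers":0.1},{"dx":4.18,"dy":0.1,"dz":8.8,"twist":0,"fingers":0.1}]'
```

```text
time_s: 4.07
eef_pos: [597.2, 69.6, 230.6]
eef_rot: [3.14, 0.037, -0.003]
contact_force: [0.6, -4.5, -2.6]
opening: 14.9
grip_force: 15.0
```

```bash
python3 -m jog '[{"dx":0.76,"dy":0.02,"dz":0.66,"twist":0,"fingers":0.1},{"dx":1.56,"dy":0.04,"dz":1.26,"twist":0,"fingers":0.1},{"dx":2.4,"dy":0.06,"dz":1.8,"twist":0,"fingers":0.1},{"dx":3.28,"dy":0.08,"dz":2.26,"twist":0,"fingers":0.1},{"dx":4.2,"dy":0.1,"dz":2.67,"twist":0,"fingers":0.1},{"dx":5.14,"dy":0.13,"dz":3.0,"twist":0,"fingers":0.1},{"dx":6.1,"dy":0.15,"dz":3.27,"twist":0,"fingers":0.1},{"dx":7.1,"dy":0.18,"dz":3.45,"twist":0,"fingers":0.1},{"dx":8.1,"dy":0.2,"dz":3.57,"twist":0,"fingers":0.1},{"dx":9.1,"dy":0.23,"dz":3.61,"twist":0,"fingers":0.1}]'
```

```text
time_s: 4.9
eef_pos: [688.6, 71.9, 267.3]
eef_rot: [3.14, 0.037, -0.001]
contact_force: [-0.6, -4.0, 1.3]
opening: 14.7
grip_force: 15.0
```

```bash
python3 -m jog '[{"dx":0.67,"dy":0.02,"dz":0,"twist":0,"fingers":0.1},{"dx":1.33,"dy":0.03,"dz":-0.06,"twist":0,"fingers":0.1},{"dx":2.0,"dy":0.05,"dz":-0.14,"twist":0,"fingers":0.1},{"dx":2.65,"dy":0.06,"dz":-0.26,"twist":0,"fingers":0.1},{"dx":3.3,"dy":0.08,"dz":-0.4,"twist":0,"fingers":0.1},{"dx":3.9,"dy":0.1,"dz":-0.55,"twist":0,"fingers":0.1},{"dx":3.9,"dy":0.1,"dz":-0.55,"twist":0,"fingers":0.1}]'
python3 -m jog '[{"dx":0,"dy":0,"dz":0,"twist":0,"fingers":0.4},{"dx":0,"dy":0,"dz":0,"twist":0,"fingers":0.4},{"dx":0,"dy":0,"dz":0,"twist":0,"fingers":0.4},{"dx":0,"dy":0,"dz":1.5,"twist":0,"fingers":0.4},{"dx":0,"dy":0,"dz":3.5,"twist":0,"fingers":0.4},{"dx":-3,"dy":0,"dz":5,"twist":0,"fingers":0.5},{"dx":-6.5,"dy":0,"dz":5,"twist":0,"fingers":0.7},{"dx":-10,"dy":0,"dz":5,"twist":0,"fingers":1},{"dx":-13,"dy":0,"dz":5,"twist":0,"fingers":1},{"dx":-13,"dy":0,"dz":5,"twist":0,"fingers":1}]'
python3 - <<'E'
from h import *
a=snap('wrist','w2.png');np.savez('w2.npz',**a);b=snap('top');np.savez('t2.npz',**b)
cv2.imwrite('pics/both2.png',np.vstack([a['image'][:300,:,::-1],cv2.resize(b['image'][110:230,170:400,::-1],(640,300))]))
print(manip.sense()['eef_pos'])
E
```

```text
time_s: 5.48
eef_pos: [729.3, 73.0, 260.9]
eef_rot: [3.14, 0.036, 0.005]
contact_force: [1.6, -5.7, 3.4]
opening: 14.8
grip_force: 15.0
time_s: 6.32
eef_pos: [590.6, 75.6, 309.9]
eef_rot: [-3.14, -0.041, 0.013]
contact_force: [-1.4, -0.5, 0.3]
opening: 67.7
grip_force: 0.0
[596.68665164  75.46923524 310.77264801]
```

View pics/both2.png

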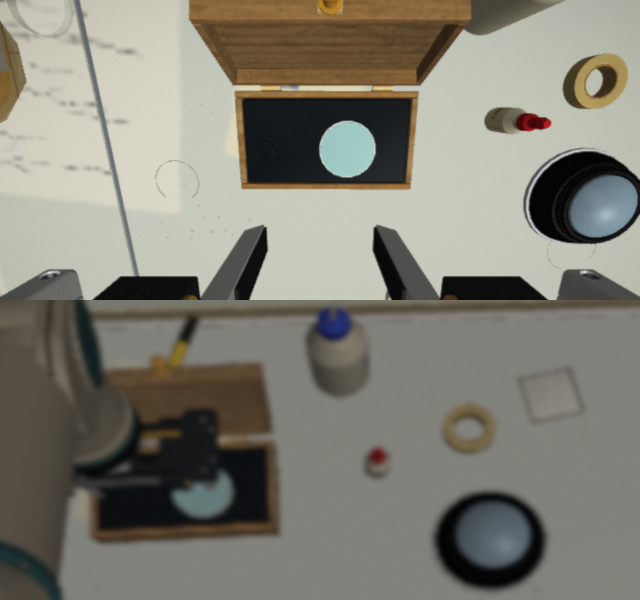

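The lid is open on its stop (knob at (330,5) in the wrist picture), the flat lies at (347,149) on the foam, and the lens shows at (603,207). I'll take a settled measurement.

```bash
cat >> h.py <<'E'
def flat_w(s,z,lo=(80,30,120),hi=(100,255,255),box=(280,100,420,200)):
    im=s['image'];hsv=cv2.cvtColor(im,cv2.COLOR_RGB2HSV)
    m=cv2.inRange(hsv,lo,hi);x0,y0,x1,y1=box;k=np.zeros_like(m);k[y0:y1,x0:x1]=m[y0:y1,x0:x1]
    c=max(cv2.findContours(k,0,1)[0],key=cv2.contourArea)
    W=np.array([ray(s,*q[0],z)[:2] for q in c],np.float32)
    return cv2.fitEllipse(c),cv2.minEnclosingCircle(W),cv2.fitEllipse(W)
E
python3 - <<'E'
from h import *
s=snap('wrist');np.savez('w3.npz',**s);st=manip.sense();print(st['eef_pos'],st['eef_rot'])
print(cv2.cvtColor(s['image'],cv2.COLOR_RGB2HSV)[149,347],s['position'])
for lo in (80,30,120),(0,0,110): print(flat_w(s,57.5,lo,(180,255,255)))
print('knob open', ray(s,330,5,168))
E
```

```text
[598.01470451  75.19390071 310.7698034 ] [-3.14010638e+00 -3.91501336e-02 -2.00492991e-03]
[ 85  55 199] [674.76945634  77.40892478 395.27193275]
(((346.40582275390625, 156.09201049804688), (51.8437614440918, 53.068267822265625), 47.7151985168457), ((626.015869140625, 46.4586181640625), 30.317224502563477), ((625.9689331054688, 46.91979217529297), (58.478858947753906, 58.514068603515625), 129.91883850097656))
(((340.87384033203125, 148.71786499023438), (104.7486572265625, 189.179931640625), 89.81099700927734), ((628.904296875, 42.28030014038086), 95.75804138183594), ((632.0172729492188, 53.46124267578125), (115.68158721923828, 210.01548767089844), 0.6027954816818237))
knob open [742.01873974  72.72939876 168.        ]
```

```bash
python3 -m jog '[{"dx":2.8,"dy":-2.8,"dz":0,"twist":0,"fingers":0.85},{"dx":2.8,"dy":-2.8,"dz":-4,"twist":0,"fingers":0.85},{"dx":2.8,"dy":-2.8,"dz":-8,"twist":0,"fingers":0.85},{"dx":2.8,"dy":-2.8,"dz":-11,"twist":0,"fingers":0.85},{"dx":2.8,"dy":-2.8,"dz":-13,"twist":0,"fingers":0.85},{"dx":2.8,"dy":-2.8,"dz":-13,"twist":0,"fingers":0.85},{"dx":2.8,"dy":-2.8,"dz":-13,"twist":0,"fingers":0.85},{"dx":2.8,"dy":-2.8,"dz":-13,"twist":0,"fingers":0.85}]'
python3 -c "from h import *
s=manip.sense();print(s['eef_pos'],s['opening'])"
```

```text
time_s: 7.13
eef_pos: [627.3, 46.3, 181.3]
eef_rot: [-3.141, -0.037, -0.004]
contact_force: [-0.4, 0.4, 1.0]
opening: 80.2
grip_force: 0.0
[627.26729979  46.32155496 181.34707779] 80.22555258932292
```

```bash
python3 -m jog '[{"dx":-0.1,"dy":0.05,"dz":-1.5,"twist":0,"fingers":0.85},{"dx":-0.1,"dy":0.05,"dz":-2.7,"twist":0,"fingers":0.85},{"dx":-0.1,"dy":0.05,"dz":-3.7,"twist":0,"fingers":0.85},{"dx":-0.1,"dy":0.05,"dz":-3.7,"twist":0,"fingers":0.85},{"dx":-0.1,"dy":0.05,"dz":-3.7,"twist":0,"fingers":0.85}]'
python3 -m jog '[{"dx":0,"dy":0,"dz":0,"twist":0,"fingers":0.72},{"dx":0,"dy":0,"dz":0,"twist":0,"fingers":0.68},{"dx":0,"dy":0,"dz":0,"twist":0,"fingers":0.64},{"dx":0,"dy":0,"dz":0,"twist":0,"fingers":0.6},{"dx":0,"dy":0,"dz":0,"twist":0,"fingers":0.6},{"dx":0,"dy":0,"dz":0,"twist":0,"fingers":0.6}]' 10
```

```text
time_s: 7.55
eef_pos: [624.6, 46.6, 143.2]
eef_rot: [3.141, 0.037, -0.001]
contact_force: [0.2, 0.7, 0.3]
opening: 79.9
grip_force: 0.0
time_s: 8.05
eef_pos: [625.0, 46.6, 143.9]
eef_rot: [-3.141, -0.037, -0.002]
contact_force: [0.0, 0.4, 4.8]
opening: 60.9
grip_force: 10.0
```

```bash
python3 -m jog '[{"dx":0,"dy":0,"dz":0.8,"twist":0,"fingers":0.6},{"dx":0,"dy":0,"dz":2,"twist":0,"fingers":0.6},{"dx":0,"dy":0,"dz":4,"twist":0,"fingers":0.6},{"dx":0,"dy":0,"dz":6.5,"twist":0,"fingers":0.6},{"dx":0,"dy":0,"dz":9,"twist":0,"fingers":0.6},{"dx":0,"dy":0,"dz":12,"twist":0,"fingers":0.6},{"dx":0,"dy":-1,"dz":15,"twist":0,"fingers":0.6},{"dx":-0.5,"dy":-3,"dz":16.6,"twist":0,"fingers":0.6},{"dx":-1.5,"dy":-5.5,"dz":16.6,"twist":0,"fingers":0.6},{"dx":-2.5,"dy":-8.5,"dz":16.6,"twist":0,"fingers":0.6}]'
python3 -m jog '[{"dx":-1,"dy":-3,"dz":0,"twist":0,"fingers":0.6},{"dx":-2,"dy":-6,"dz":0,"twist":0,"fingers":0.6},{"dx":-3,"dy":-9,"dz":0,"twist":0,"fingers":0.6},{"dx":-4,"dy":-12,"dz":0,"twist":0,"fingers":0.6},{"dx":-5,"dy":-15,"dz":0,"twist":0,"fingers":0.6},{"dx":-6,"dy":-17.5,"dz":0,"twist":0,"fingers":0.6},{"dx":-6.5,"dy":-19.5,"dz":0,"twist":0,"fingers":0.6},{"dx":-6.5,"dy":-19.5,"dz":0,"twist":0,"fingers":0.6},{"dx":-6.5,"dy":-19.5,"dz":0,"twist":0,"fingers":0.6},{"dx":-6.5,"dy":-19.5,"dz":0,"twist":0,"fingers":0.6}]'
python3 - <<'E'
from h import *
s=snap('wrist','w4.png');np.savez('w4.npz',**s);st=manip.sense();print(st['eef_pos'],st['eef_rot'],st['joint_vel'].round(3),st['opening'])
E
```

```text
time_s: 8.88
eef_pos: [600.0, -37.6, 311.8]
eef_rot: [-3.14, -0.042, -0.006]
contact_force: [0.1, -0.5, -0.2]
opening: 60.8
grip_force: 10.0
time_s: 9.72
eef_pos: [535.0, -232.2, 309.8]
eef_rot: [-3.14, -0.039, -0.001]
contact_force: [0.8, 0.0, -1.4]
opening: 61.2
grip_force: 10.0
[ 535.24309002 -231.66353454  309.6356644 ] [-3.14020820e+00 -4.07534471e-02 -1.09306792e-03] [-0.01   0.002 -0.001  0.     0.004 -0.005  0.002] 60.91991435091172
```

View pics/w4.png

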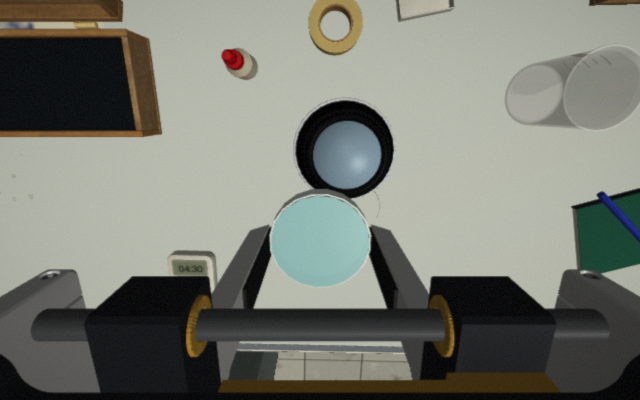

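Held flat at (321,240), level in the pads; lens dome fully visible at (347,155). Measure both.

Run:
```python
from h import *
s=dict(np.load('w4.npz'));im=s['image'];hsv=cv2.cvtColor(im,cv2.COLOR_RGB2HSV)
print(hsv[155,347],hsv[155,307],hsv[240,321])
print('dome',flat_w(s,48,(95,30,90),(125,255,255),(295,105,395,190)))
e=flat_w(s,223.2,(78,30,120),(95,255,255),(265,185,380,300));print('flat',e)
# white rim of foot
m=hsv[...,2];c=cv2.inRange(m,0,70);k=np.zeros_like(c);k[100:187,290:400]=c[100:187,290:400]
c=max(cv2.findContours(k,0,1)[0],key=cv2.contourArea)
P=cloud(s);q=P[125:182,318:378].reshape(-1,3);q=q[(q[:,2]>51)&(q[:,2]<70)]
d=q[:,:2]
# fixed-radius sphere fit, centre z=2
from scipy.optimize import least_squares
r=least_squares(lambda x:np.sqrt(((q-np.array([x[0],x[1],x[2]]))**2).sum(1))-60,[563,-263,2],loss='soft_l1');print('depth',len(q),r.x,q[:,2].max())
t=dict(np.load('top1.npz'));h=cv2.cvtColor(t['image'],cv2.COLOR_RGB2HSV)
print('top',h[205,346],flat_w(t,48,(95,25,60),(125,255,255),(325,185,368,228)))
s=dict(np.load('w3.npz'));P=cloud(s)
```

```text
[100  52 157] [140  70  11] [ 86  55 186]
dome (((346.8559265136719, 154.55813598632812), (65.9085464477539, 67.60570526123047), 41.6905632019043), ((564.6985473632812, -262.01318359375), 38.688323974609375), ((564.6512451171875, -262.1027526855469), (76.0223617553711, 76.34894561767578), 80.30467224121094))
flat (((319.7213439941406, 240.9599609375), (90.10846710205078, 97.1527328491211), 89.63069152832031), ((535.212890625, -232.0711669921875), 30.222620010375977), ((535.2762451171875, -232.07745361328125), (59.341793060302734, 59.68671417236328), 85.28716278076172))
depth 3116 [ 565.18841841 -261.39197749    4.42415324] 66.19536648082408
top [102  45 101] (((347.09906005859375, 203.63473510742188), (24.59703826904297, 24.652292251586914), 125.26930236816406), ((563.7821044921875, -264.8762512207031), 38.222511291503906), ((563.6790161132812, -264.6990966796875), (72.77222442626953, 74.56834411621094), 66.28453063964844))
```

Lens axis ≈ (564,-262), consistent with height and sizes. Moving over it and lowering to ~11 mm above.

```bash
python3 -m jog '[{"dx":1.5,"dy":-1.5,"dz":0,"twist":0,"fingers":0.6},{"dx":2.87,"dy":-3.04,"dz":-2,"twist":0,"fingers":0.6},{"dx":2.87,"dy":-3.04,"dz":-5,"twist":0,"fingers":0.6},{"dx":2.87,"dy":-3.04,"dz":-8,"twist":0,"fingers":0.6},{"dx":2.87,"dy":-3.04,"dz":-10.5,"twist":0,"fingers":0.6},{"dx":2.87,"dy":-3.04,"dz":-12.5,"twist":0,"fingers":0.6},{"dx":2.87,"dy":-3.04,"dz":-13.6,"twist":0,"fingers":0.6},{"dx":2.87,"dy":-3.04,"dz":-13.6,"twist":0,"fingers":0.6},{"dx":2.87,"dy":-3.04,"dz":-13.6,"twist":0,"fingers":0.6},{"dx":2.87,"dy":-3.04,"dz":-13.6,"twist":0,"fingers":0.6}]'
python3 - <<'E'
from h import *
st=manip.sense();print(st['eef_pos'],st['contact_force'],st['eef_rot'])
w=snap('wrist');np.savez('w5.npz',**w);s=snap('scene');np.savez('s5.npz',**s)
print('flat',flat_w(w,st['eef_pos'][2]-86.4,(78,30,120),(95,255,255),(265,185,380,300))[1:])
cv2.imwrite('pics/b5.png',np.vstack([w['image'][120:340,:,::-1],cv2.resize(s['image'][150:240,270:430,::-1],(640,360),interpolation=2)]))
E
```

```text
time_s: 10.6
eef_pos: [564.5, -263.7, 174.7]
eef_rot: [3.14, 0.039, 0.004]
contact_force: [0.2, -0.3, -2.3]
opening: 60.3
grip_force: 10.0
[ 564.45805679 -263.699356    174.71297348] [ 0.17451168 -0.29117562 -2.29341257] [3.14045351 0.03863082 0.00379298]
flat (((564.8958740234375, -263.7651062011719), 30.189359664916992), ((564.9259033203125, -263.72705078125), (59.23880386352539, 59.60974884033203), 93.0264663696289))
```

View pics/b5.png

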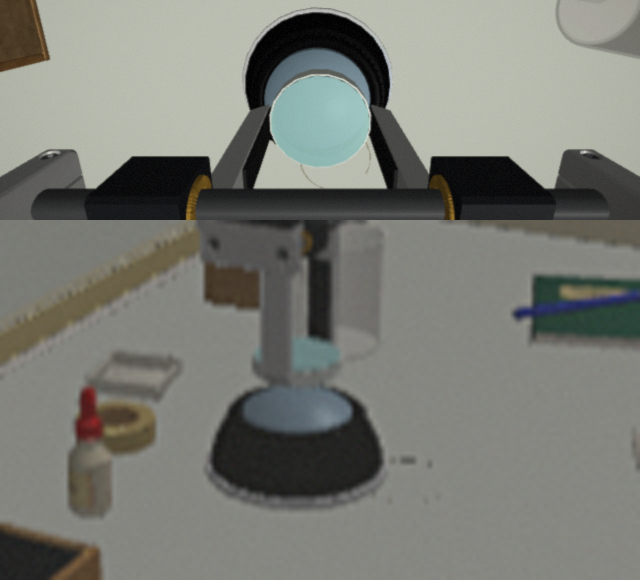

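The flat sits right above the dome (wrist: flat at (320,240), dome arc above it spanning columns 264–371). Fit the visible dome arc for a final relative check.

Run:
```python
from h import *
from scipy.optimize import least_squares
w=dict(np.load('w5.npz'));hsv=cv2.cvtColor(w['image'],cv2.COLOR_RGB2HSV)
m=cv2.inRange(hsv,(95,30,70),(125,255,255))
pts=[]
for u in range(272,366):
    v=np.nonzero(m[155:215,u])[0]
    if len(v): pts.append((u,155+v[0]-.5))
W=np.array([ray(w,*p,48)[:2] for p in pts]);print(len(W),pts[0],pts[len(pts)//2],pts[-1])
r=least_squares(lambda x:np.hypot(*(W-x[:2]).T)-38.2,[564,-262],loss='soft_l1');print(r.x,np.abs(r.fun).mean())
r=least_squares(lambda x:np.hypot(*(W-x[:2]).T)-x[2],[564,-262,38],loss='soft_l1');print(r.x,np.abs(r.fun).mean())
# foot outer circle? ring 97 mm dia at z 48
s=dict(np.load('s5.npz'));print(manip.sense()['eef_pos'])
```

```text
94 (272, np.float64(192.5)) (319, np.float64(168.5)) (365, np.float64(197.5))
[ 565.50263438 -261.77912366] 0.16604451498275566
[ 565.07125503 -261.7706557    38.57802297] 0.1556404687310902
[ 564.31291342 -263.98375229  174.94522804]
```

```bash
python3 -m jog '[{"dx":0,"dy":0.2,"dz":-0.2,"twist":0,"fingers":0.6},{"dx":0,"dy":0.2,"dz":-0.4,"twist":0,"fingers":0.6},{"dx":0,"dy":0.2,"dz":-0.6,"twist":0,"fingers":0.6},{"dx":0,"dy":0.2,"dz":-0.75,"twist":0,"fingers":0.6},{"dx":0,"dy":0.2,"dz":-0.9,"twist":0,"fingers":0.6},{"dx":0,"dy":0.2,"dz":-0.9,"twist":0,"fingers":0.6},{"dx":0,"dy":0.2,"dz":-0.9,"twist":0,"fingers":0.6},{"dx":0,"dy":0.2,"dz":-0.9,"twist":0,"fingers":0.6},{"dx":0,"dy":0.2,"dz":-0.9,"twist":0,"fingers":0.6}]'
python3 - <<'E'
from h import *
st=manip.sense();print(st['eef_pos'],st['contact_force'])
w=snap('wrist');np.savez('w6.npz',**w);s=snap('scene');np.savez('s6.npz',**s)
print('flat',flat_w(w,st['eef_pos'][2]-86.4,(78,30,120),(95,255,255),(265,185,380,300))[1:])
from scipy.optimize import least_squares
hsv=cv2.cvtColor(w['image'],cv2.COLOR_RGB2HSV);m=cv2.inRange(hsv,(95,30,70),(125,255,255))
pts=[]
for u in range(275,363):
    v=np.nonzero(m[155:215,u])[0]
    if len(v): pts.append((u,155+v[0]-.5))
W=np.array([ray(w,*p,48)[:2] for p in pts])
for R in(38.2,38.5):
    r=least_squares(lambda x:np.hypot(*(W-x[:2]).T)-R,[564,-262],loss='soft_l1');print(r.x,np.abs(r.fun).mean())
E
```

```text
time_s: 11.45
eef_pos: [563.4, -261.9, 164.3]
eef_rot: [3.141, 0.037, 0.0]
contact_force: [1.2, -0.3, -1.5]
opening: 60.9
grip_force: 10.0
[ 563.36233089 -261.89795581  164.31019221] [ 1.18814915 -0.28943583 -1.54990805]
flat (((563.4432983398438, -262.1635437011719), 30.38530731201172), ((563.6033325195312, -261.8731689453125), (59.289710998535156, 59.618431091308594), 86.31820678710938))
[ 565.43511251 -261.71503793] 0.15500083907499598
[ 565.10213935 -261.73252648] 0.15492515794796066
```

```bash
python3 -m jog '[{"dx":0.1,"dy":0,"dz":-0.02,"twist":0,"fingers":0.6},{"dx":0.1,"dy":0,"dz":-0.05,"twist":0,"fingers":0.6},{"dx":0.1,"dy":0,"dz":-0.08,"twist":0,"fingers":0.6},{"dx":0.1,"dy":0,"dz":-0.1,"twist":0,"fingers":0.6},{"dx":0.1,"dy":0,"dz":-0.1,"twist":0,"fingers":0.6},{"dx":0.1,"dy":0,"dz":-0.1,"twist":0,"fingers":0.6}]'
python3 -m jog '[{"dx":0,"dy":0,"dz":-0.02,"twist":0,"fingers":0.6},{"dx":0,"dy":0,"dz":-0.04,"twist":0,"fingers":0.6},{"dx":0,"dy":0,"dz":-0.05,"twist":0,"fingers":0.6},{"dx":0,"dy":0,"dz":-0.05,"twist":0,"fingers":0.6}]'
python3 -c "from h import *
s=manip.sense();print(s['eef_pos'],s['contact_force'],s['wrist_torque'])"
```

```text
time_s: 12.05
eef_pos: [564.3, -261.8, 163.2]
eef_rot: [3.141, 0.037, -0.0]
contact_force: [-0.2, 0.5, -1.6]
opening: 60.6
grip_force: 10.0
time_s: 12.38
eef_pos: [564.3, -261.8, 162.7]
eef_rot: [3.141, 0.037, 0.0]
contact_force: [-0.1, -0.5, -1.2]
opening: 60.8
grip_force: 10.0
[ 564.32518509 -261.83854942  162.74995422] [-0.07885396 -0.50492609 -1.20458488] [-0.01146578  0.000224   -0.02907043]
```

```bash
python3 -m jog '[{"dx":0,"dy":0,"dz":-0.02,"twist":0,"fingers":0.6},{"dx":0,"dy":0,"dz":-0.04,"twist":0,"fingers":0.6},{"dx":0,"dy":0,"dz":-0.04,"twist":0,"fingers":0.6},{"dx":0,"dy":0,"dz":-0.04,"twist":0,"fingers":0.6}]'
python3 -m jog '[{"dx":0,"dy":0,"dz":-0.02,"twist":0,"fingers":0.6},{"dx":0,"dy":0,"dz":-0.04,"twist":0,"fingers":0.6},{"dx":0,"dy":0,"dz":-0.04,"twist":0,"fingers":0.6},{"dx":0,"dy":0,"dz":-0.04,"twist":0,"fingers":0.6}]'
```

```text
time_s: 12.72
eef_pos: [564.4, -261.8, 162.4]
eef_rot: [3.141, 0.037, 0.0]
contact_force: [-0.1, -0.7, -0.2]
opening: 60.6
grip_force: 10.0
time_s: 13.05
eef_pos: [564.4, -261.8, 162.3]
eef_rot: [3.141, 0.037, 0.0]
contact_force: [-0.5, 0.4, 2.1]
opening: 60.8
grip_force: 10.0
```

Contact (force rise ~3 N at the expected 162.4). Relax the grip to 3 N, then open slowly, in place.

```bash
python3 -m jog '[{"dx":0,"dy":0,"dz":0.02,"twist":0,"fingers":0.6},{"dx":0,"dy":0,"dz":0.02,"twist":0,"fingers":0.6},{"dx":0,"dy":0,"dz":0.02,"twist":0,"fingers":0.6}]' 3
python3 -m jog '[{"dx":0,"dy":0,"dz":0,"twist":0,"fingers":0.65},{"dx":0,"dy":0,"dz":0,"twist":0,"fingers":0.66},{"dx":0,"dy":0,"dz":0,"twist":0,"fingers":0.67},{"dx":0,"dy":0,"dz":0,"twist":0,"fingers":0.68},{"dx":0,"dy":0,"dz":0,"twist":0,"fingers":0.72},{"dx":0,"dy":0,"dz":0,"twist":0,"fingers":0.78},{"dx":0,"dy":0,"dz":0,"twist":0,"fingers":0.85},{"dx":0,"dy":0,"dz":0,"twist":0,"fingers":0.9},{"dx":0,"dy":0,"dz":0,"twist":0,"fingers":0.9}]'
python3 - <<'E'
from h import *
st=manip.sense();print(st['eef_pos'],st['opening'])
w=snap('wrist','w7.png');np.savez('w7.npz',**w)
print('flat',flat_w(w,76,(78,30,120),(95,255,255),(265,185,380,300)))
P=cloud(w);q=P[200:285,280:365].reshape(-1,3);q=q[np.isfinite(q[:,2])&(abs(q[:,2]-76)<15)]
A=np.c_[q[:,:2]-q[:,:2].mean(0),np.ones(len(q))];print(len(q),np.linalg.lstsq(A,q[:,2],rcond=None)[0])
E
```

```text
time_s: 13.3
eef_pos: [564.4, -261.9, 162.2]
eef_rot: [3.141, 0.037, 0.0]
contact_force: [-0.7, 0.6, 1.6]
opening: 61.0
grip_force: 3.0
time_s: 14.05
eef_pos: [564.3, -261.8, 162.2]
eef_rot: [3.141, 0.037, 0.0]
contact_force: [0.7, 0.1, 0.3]
opening: 84.3
grip_force: 0.0
[ 564.34031593 -261.83676203  162.18260604] 84.25382790865116
flat (((319.6225891113281, 241.0584716796875), (90.4242935180664, 97.29039764404297), 89.74330139160156), ((564.5201416015625, -261.7292175292969), 30.32276725769043), ((564.624755859375, -261.7637023925781), (59.301815032958984, 59.780147552490234), 89.63243865966797))
6704 [-1.40366088e-02 -1.05321660e-03  7.82908619e+01]
```

View pics/w7.png

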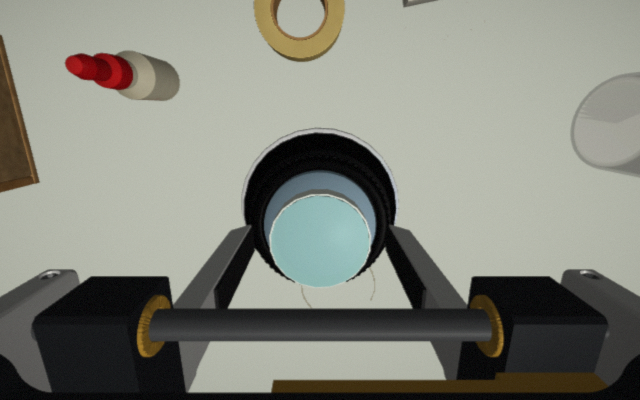

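The flat rests on the dome at (320,241), with the fingers clear on both sides. Compare its depth slope with that of the held (level) flat, then raise and recheck.

```bash
python3 - <<'E'
from h import *
for n,z in(('w5',88),('w6',78),('w7',76)):
    w=dict(np.load(n+'.npz'));P=cloud(w);q=P[205:280,285:358].reshape(-1,3);q=q[np.isfinite(q[:,2])&(abs(q[:,2]-z)<15)]
    A=np.c_[q[:,:2]-q[:,:2].mean(0),np.ones(len(q))];print(n,np.linalg.lstsq(A,q[:,2],rcond=None)[0])
E
python3 -m jog '[{"dx":0,"dy":0,"dz":0.5,"twist":0,"fingers":0.9},{"dx":0,"dy":0,"dz":1.5,"twist":0,"fingers":0.9},{"dx":0,"dy":0,"dz":3,"twist":0,"fingers":0.9},{"dx":0,"dy":0,"dz":6,"twist":0,"fingers":0.9},{"dx":0,"dy":0,"dz":9,"twist":0,"fingers":0.9},{"dx":-1,"dy":1,"dz":12,"twist":0,"fingers":0.9},{"dx":-2.8,"dy":3,"dz":14.7,"twist":0,"fingers":0.9},{"dx":-2.8,"dy":3,"dz":14.7,"twist":0,"fingers":0.9},{"dx":-2.8,"dy":3,"dz":14.7,"twist":0,"fingers":0.9},{"dx":-2.8,"dy":3,"dz":14.7,"twist":0,"fingers":0.9}]'
python3 - <<'E'
from h import *
from scipy.optimize import least_squares
w=snap('wrist','w8.png');np.savez('w8.npz',**w);s=snap('scene');np.savez('s8.npz',**s)
im=w['image'];hsv=cv2.cvtColor(im,cv2.COLOR_RGB2HSV)
print('flat',flat_w(w,76,(78,30,110),(94,255,255),(290,90,400,200)))
m=cv2.inRange(hsv,(0,0,75),(180,255,255))  # ring inner edge: glass vs black, rays from guess
k=np.zeros_like(m);k[95:205,290:405]=m[95:205,290:405]
P=cloud(w)
(e,_,_)=flat_w(w,76,(78,30,110),(94,255,255),(290,90,400,200));u0,v0=map(int,e[0])
q=P[v0-20:v0+20,u0-20:u0+20].reshape(-1,3);A=np.c_[q[:,:2]-q[:,:2].mean(0),np.ones(len(q))];print('slope',np.linalg.lstsq(A,q[:,2],rcond=None)[0])
cv2.imwrite('pics/b8.png',np.hstack([cv2.resize(im[90:215,280:410,::-1],(416,400),interpolation=2),cv2.resize(s['image'][165:225,310:370,::-1],(384,400),interpolation=2)]))
print(manip.sense()['eef_pos'])
E
```

```text
w5 [ 8.99934170e-04 -1.05773200e-04  9.07584026e+01]
w6 [-1.91575344e-03  2.47344078e-04  8.03689742e+01]
w7 [-6.25930820e-03 -6.03428905e-04  7.83858071e+01]
time_s: 14.93
eef_pos: [536.4, -232.1, 309.4]
eef_rot: [3.141, 0.037, 0.001]
contact_force: [-0.1, -0.5, -0.0]
opening: 84.9
grip_force: 0.0
flat (((348.71905517578125, 159.42051696777344), (55.13258361816406, 56.50819778442383), 50.1424560546875), ((564.6782836914062, -262.4245300292969), 30.601953506469727), ((565.188720703125, -262.0387268066406), (58.822845458984375, 58.9306640625), 117.78744506835938))
 ** On entry to DLASCL parameter number  4 had an illegal value
 ** On entry to DLASCL parameter number  4 had an illegal valueTraceback (most recent call last):
  File "<stdin>", line 10, in <module>
    x, resids, rank, s = _umath_linalg.lstsq(a, b, rcond,
                         ~~~~~~~~~~~~~~~~~~~^^^^^^^^^^^^^
                                             signature=signature)
                                             ^^^^^^^^^^^^^^^^^^^^
    raise LinAlgError("SVD did not converge in Linear Least Squares")
numpy.linalg.LinAlgError: SVD did not converge in Linear Least Squares
```

Flat vs lens from matching views: offset about (0.5, 0.1) mm. One last look at level and stillness.

Run:
```python
from h import *
w=dict(np.load('w8.npz'));im=w['image'];s=dict(np.load('s8.npz'))
P=cloud(w);q=P[139:180,328:369].reshape(-1,3);q=q[np.isfinite(q[:,2])&(abs(q[:,2]-76)<15)]
A=np.c_[q[:,:2]-q[:,:2].mean(0),np.ones(len(q))];print('slope',np.linalg.lstsq(A,q[:,2],rcond=None)[0])
w2=snap('wrist');B=(290,90,400,200)
print(flat_w(w2,76,(78,30,110),(94,255,255),B)[0]);print(manip.sense()['eef_pos'])
cv2.imwrite('pics/b8.png',np.hstack([cv2.resize(im[90:215,280:410,::-1],(390,400),interpolation=2),cv2.resize(s['image'][150:240,220:370,::-1],(400,400),interpolation=2)]))
```

```text
slope [-5.36790378e-03 -1.87903434e-03  7.83740124e+01]
((348.906982421875, 158.88670349121094), (55.441688537597656, 56.8984489440918), 48.05905532836914)
[ 536.13568514 -232.3343239   307.87380539]
```

View pics/b8.png

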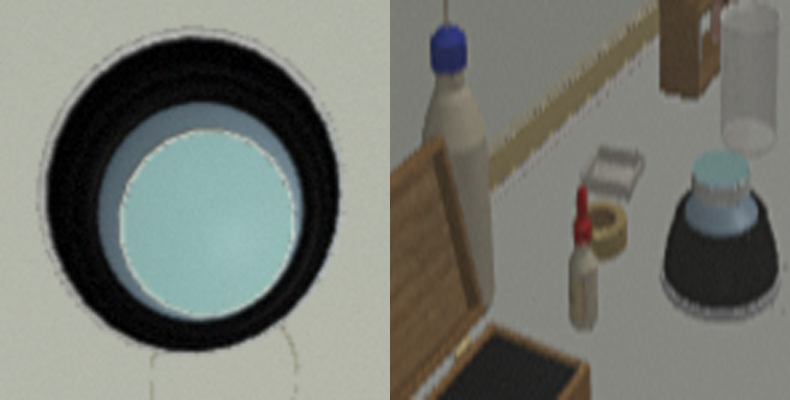

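The flat sits level and centred on the dome (offset in the left crop is parallax only), the lid is open, bystanders are undisturbed and the robot is clear.

```bash
python3 -c "from rig import manip; print(manip.sign_off())"
```

```text
the job is handed in; nothing more can be done
None
```

The job is handed in at about 15 s: the lid is open on its stop and the flat rests on the lens, within about 0.5 mm of centre and 0.006 rad of level by camera, with the gripper clear and no bystander touched.

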